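Unlock the cake carrier's two-stage catch

TASK

Unlock the cake carrier: press the red safety tab down gently and, keeping it pressed, slide it all the way along until it clicks up in its open position, then raise the steel latch fully upright and let go. Never force the carrier while the tab is still locked, neither by pushing hard, prying nor squeezing, and leave the bowl, cakes, jar and spatula where they are.

Things in the scene. Friction and masses are not known exactly. Their poses are not given: they have to be found in the camera images.
- case: Cake carrier, fixed: grey box, pink lid, 300 (its x) x 360 (its y) x 140 mm high, origin at the centre of its underside, z up, -x side (front) towards the robot, yaw within 0.3 rad. On the lid near the front is the catch. While the tab is locked (slide below 15 mm) the arm's contact force on the carrier, grip included, must stay below 25 N: push the tab with shut fingers, do not pinch it.
- catch_mid (a point): Black catch unit, 112 (x) x 210 (y) mm, height-adjustable: this fixed point is the centre of its top at nominal height, case (-85, 20, 154) mm. The unit with all its parts really stands up to 12 mm higher or lower, which no reading here tells: feel for it or look. All catch heights and catch points here are nominal, fixed points of the case with its axes, and follow no motion.
- tab_spot (a point): Red safety tab: centre of its thumb pad's floor with the tab at 0, case (-93, 52, 186) mm, nominal. Floor 54 (x) x 42 (y) mm; a rib 14 mm high along its +y edge (inner face 22 mm to +y) to push on; a red post, 7 mm above the floor, 27 mm to -y. The pad is sprung: gives downward at 3 N plus 1 N per mm, hard stop after 8 mm (11 N). Pad, rib and post slide together to case +y.
- gate_spot (a point): Dark steel gate, 18 (x) x 12 (y) mm, beside the pad: top centre, case (-54, 67, 188) mm, nominal. The pad's yellow nub hits it at tab = 3.5 mm unless the pad is down 5.5 mm (8.5 N) or more, and it must be kept down until tab is above 23 mm; let up there, the pad springs up behind the gate and stays open; let up sooner, a spring (3 to 5 N) takes the tab back.
- tab (a joint): slide of the red safety tab, m: 0 locked (start), grows along case +y; 0.028 is the end stop; rests at about 0.023 when clicked open. Its red bolt lies over the latch's +y arm until about 0.012, and until then the latch rises hardly at all (0.02 rad).
- latch_bar (a point): Steel latch, a U-shaped bail: centre of its crossbar when down, case (-120, -35, 186) mm, nominal; does not move with the latch. The bar lies along case y, 12 mm thick, 76 mm long, 26 mm free beneath it. From its ends two arms 8 mm thick run to the hinge with 64 mm free between them. The latch is lifted by this bar.
- latch_pivot (a point): middle of the latch's hinge line, which lies along case y, case (-50, -35, 164) mm, nominal; 73.4 mm from the bar, which when down lies 0.305 rad above the level, towards -x. Raising carries the bar up and over towards +x.
- latch (a joint): angle of the steel latch, rad: 0 down (start), grows as it is raised, 1.35 the stop, just past upright; it stays where it is left (stiff hinge, 0.08 N m).
- bowl: steel bowl, 110 mm wide, 50 mm high, standing on the rear of the carrier's lid: leave it. Origin: centre of its underside
- cupcake_a: pink-topped cupcake, 62 mm wide, 56 mm high, on the dark slate to the right: leave it. Origin: underside
- cupcake_b: like cupcake_a
- muffin_a: yellow muffin, 62 mm wide, 56 mm high, on the metal tray to the left: leave it. Origin: underside
- muffin_b: brown muffin, like muffin_a
- sprinkles: green jar with white cap, 56 mm wide, 85 mm high, standing on the table: leave it. Origin: underside
- spatula: spatula, 240 mm long, lying on the table: leave it

How it is judged:
On the way, in this order (a step that is already met when the one before it is completed fails the run):
1. the safety tab is slid to its open position with the latch still down (value of joint tab above 0.02 m and value of joint latch below 0.2 rad), for 0.2 s.
2. the latch is raised fully upright with the tab open (value of joint latch above 1.15 rad and value of joint tab above 0.02 m), for 0.2 s.
At the end, for the whole second after the job is handed in: The safety tab stays clicked open by itself (slide above 20 mm), the latch stands upright (above 1.15 rad of its 1.35) and at rest (all of step 2 and velocity of joint latch between -0.05 and 0.05 rad/s); the robot touches nothing.
It fails at once if the arm presses, pries or squeezes any part of the carrier with more than 25 N while the tab is still locked (slide below 15 mm) (value of joint tab below 0.015 m and contact force between any of the fingers, the arm and case above 25 N).
It fails at once if a bystander (bowl, cake, jar or spatula) is shifted by more than 30 mm (distance of any of bowl, cupcake_a, cupcake_b, muffin_a, muffin_b, sprinkles, spatula from where it was at the start of the episode above 0.03 m).
It also fails if it takes over 67 s, if anything falls off the work surface, if the arm or the gripper's body presses on something with over 40 N, if the wrist force passes 120 N, or if a joint passes its speed limit or range.

ROBOT

A 7-joint arm with a two-finger parallel gripper is mounted at the origin on the work surface. World frame = base frame: x ahead of the robot, y to its left, z up, the work surface at z = 0. Lengths are in m, angles in rad, forces in N, time in s.
With the tool pointing down it reaches from about 0.425 to 0.95 m from the base axis. Payload 4.7 kg.
Tool frame: the origin (TCP) lies at the very end of the fingers, on their centre line; the grasp point (between the pads) lies 19 mm behind it (manip.pinch_z is the distance from the TCP to the grasp point, in m); z points along the fingers, y is the line along which they close (so a half turn about z gives the same grasp; the last joint's range is limited). The gripper opens to 85 mm and grips with 20 to 120 N. Pads are 22 mm wide; open, the fingers measure 114 mm over their backs; the gripper's body (76 mm by 85 mm) begins 54 mm behind the grasp point. The pads swing forward as they close: fully open they stand 13 mm farther back than shut.
Start: joints at [1.165, 0.469, -0.049, 1.532, 0.024, 1.141, -0.082], TCP at [0.248, -0.628, 0.231] pointing down, gripper open.
Joint ranges: [-2.59, 2.59], [-0.33, 1.99], [-1.39, 1.29], [0.1, 2.45], [-1.04, 4.18], [0.21, 1.99], [-2.66, 2.66]. Speed limits (rad/s): [2.57, 2.57, 3.14, 3.14, 3.14, 3.14, 3.14].

INTERFACE

Orientations are given as a unit quaternion [x, y, z, w].
In Python, from cell import read_state, grab_frame, ticket, manip gives the robot as it stands.
- The arm moves only by the tool servo_tool, never from a script. Its arguments are lists of equal length, an entry for each row: "xyz": the shift along the tool's x, y, z in m, a list of three; "yaw": the turn about the tool's z in rad. In form: {"xyz": [[tx, ty, tz], ...], "yaw": [yaw, ...]}. A call has exactly 8 rows; each row shifts and turns the commanded pose from where the row before left it, along the tool's axes as they then stand; what a row does not reach is not made up. A row lasts 1/8 s, in which the tool goes at most 62.5 mm and 10.7 degrees, less where a joint would pass 70% of its speed; a pose out of reach is approached as far as the arm can. A call with a gripper value outside its range is refused whole. "hand" is the closure in counts, from 0 (fully open) to 255 (shut), set as the call begins (left out, the last holds). The fingers move at their own pace and stop on an object; "newtons" is the grip in N (left out, the last holds). Time passes only in rows, so rows that do not move let the fingers close, or fill a call up. It gives the time, the measured TCP pose, the force and the opening at its end, in the units of the state.
- read_state(): the state, without advancing time (a new reading comes with each control period).
- grab_frame(name): name is "scene" or "side" or "wrist"; returns a dict with "frame" (384x512x3 uint8, red, green, blue), "K" (3x3 intrinsics, pixels), "dist" ([k1, k2, p1, p2, k3] as OpenCV has them; the pictures are not rectified), "R" (3x3) and "t" (3): a world point X has camera coordinates R X + t; the wrist camera has in their place "T_tool_cam" (4x4, takes a point from camera to tool coordinates, whose origin is the TCP and whose axes are the flange's). Camera axes: x right, y down, z forward; pixel columns grow to the right and rows downward; lengths in m; the calibration is good to about 2 mm. A picture is of the moment at which its call begins: read the wrist's pose just before it. There is no depth.
- ticket.job_done(): hands the job in, once; it reports no verdict.
The state is a dict: "t": time; "qpos": joint angles; "qd": joint speeds; "joint_torque": joint torques, N m; "eef_pos": TCP position; "tool_rot": TCP orientation; "wrist_force": force on the tool from outside, world axes, zero at the start; "torque": the same for the moment, N m; "grip_width": opening from 0.0 (shut) to 1.0 (fully open).
Only numpy, scipy, OpenCV 4.12 (cv2) and the standard library are available. Lean on these libraries where they do the work, as an engineer would, in place of code of your own. Each camera call takes 0.05 s, during which the arm holds its last target. There are 200 camera calls.

## Working session

There is one attempt and no reset: what is moved stays moved. The work goes in short steps, Python scripts to look and compute and a tool call to move; the robot and the scene stay as the last step left them, time stands still between calls to the robot, and variables do not carry over. Pictures are saved under pics/ and viewed, on a budget of 10 in all, crops included, one or two more only if the job needs it, and the job is handed in when it is done.

Besides the shell and the picture viewer there is one more tool, called after "Call:" by a JSON object that holds its "method" and its "body". servo_tool: Moves the arm, as the interface text tells. Its arguments: {"type":"object","properties":{"xyz":{"type":"array"},"yaw":{"type":"array"},"hand":{"type":"number"},"newtons":{"type":"number"}},"required":["xyz","yaw"]}

```bash
mkdir -p pics; cat > h.py <<'E'
import numpy as np,cv2
from cell import read_state,grab_frame,ticket,manip
from scipy.spatial.transform import Rotation as Ro
def save(f,n): cv2.imwrite('pics/'+n,f['frame'][:,:,::-1])
def proj(f,X):
    return cv2.projectPoints(np.atleast_2d(np.array(X,float)),cv2.Rodrigues(np.array(f['R']))[0],np.array(f['t'],float),np.array(f['K']),np.array(f['dist']))[0][:,0]
def ray(f,uv):
    p=cv2.undistortPoints(np.array(uv,float).reshape(-1,1,2),np.array(f['K']),np.array(f['dist']))[:,0]
    R=np.array(f['R']);t=np.array(f['t'])
    d=np.c_[p,np.ones(len(p))]@R
    return -R.T@t,d
def onz(f,uv,z):
    c,d=ray(f,uv); return c+d*((z-c[2])/d[:,2])[:,None]
E
python3 - <<'E'
from h import *
import pickle
s=read_state();print(s)
fs={n:grab_frame(n) for n in('scene','side')}
pickle.dump(fs,open('fs.pkl','wb'))
a=np.hstack([fs['scene']['frame'],fs['side']['frame']])
for n in fs: save(fs[n],n+'0.png'); print(n,-np.array(fs[n]['R']).T@fs[n]['t'])
E
```

```text
{'t': 0.0, 'qpos': array([ 1.16507748,  0.46946601, -0.04859073,  1.53369746,  0.02409955,
        1.14101411, -0.08230288]), 'qd': array([-0.0006981 ,  0.00181563, -0.00202427, -0.00074045, -0.00113565,
        0.00028146,  0.00088332]), 'joint_torque': array([ 9.99889344e-04, -5.10301745e+01, -4.65660193e-02, -2.37710685e+01,
        1.05557375e-02,  7.54308421e-03,  2.56596263e-05]), 'eef_pos': array([ 0.24816536, -0.62708885,  0.23024336]), 'tool_rot': array([ 9.82300565e-01,  1.87308835e-01, -2.24343656e-04, -9.74146467e-04]), 'wrist_force': array([-0.07723798,  0.81810542, -0.18217516]), 'torque': array([-0.00678342,  0.00926527, -0.02490226]), 'grip_width': 1.0013019732804755}
scene [ 1.23203174 -0.82114409  1.24375647]
side [0.22129341 1.23023967 1.27927637]
```

View pics/scene0.png

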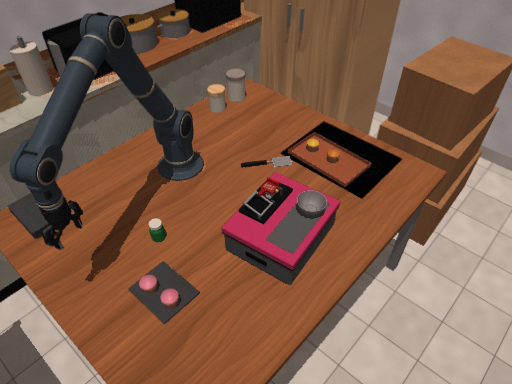

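View pics/side0.png

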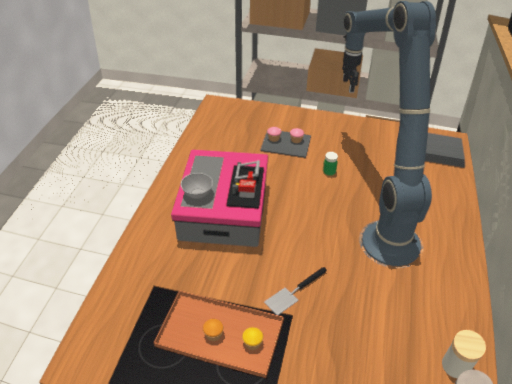

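The scene view shows the carrier with its lid at about (282,220), the catch at (266,198) and the bowl at (311,204). The side view shows the catch at (247,185), the red tab at (246,186) and the bowl at (198,188). I'll fit the lid hull next.

```bash
cat > fit.py <<'E'
from h import *
import pickle
from scipy.optimize import minimize
fs=pickle.load(open('fs.pkl','rb'))
M={}
for n,f in fs.items():
    h=cv2.cvtColor(f['frame'],cv2.COLOR_RGB2HSV)
    m=cv2.inRange(h,(160,150,60),(176,255,255))
    k,l,st,c=cv2.connectedComponentsWithStats(m); i=1+np.argmax(st[1:,4])
    p=cv2.findNonZero((l==i).astype(np.uint8)); print(n,st[i],c[i])
    z=np.zeros(m.shape,np.uint8); cv2.fillConvexPoly(z,cv2.convexHull(p),1); M[n]=cv2.GaussianBlur(z.astype(np.float32),(0,0),1)
    print(onz(f,c[i],.14))
def cost(q):
    x,y,a,th=q; c,s=np.cos(a),np.sin(a); e=0
    P=[(x+c*u-s*v,y+s*u+c*v,w) for u in(-.15,.15) for v in(-.18,.18) for w in(.14,.14-th)]
    for n,f in fs.items():
        z=np.zeros((384,512),np.uint8)
        cv2.fillConvexPoly(z,cv2.convexHull(np.round(proj(f,P)*16).astype(np.int32)),1,shift=4)
        e+=((cv2.GaussianBlur(z.astype(np.float32),(0,0),1)-M[n])**2).sum()
    return e
best=min((minimize(cost,[.64,.05,a,.03],method='Nelder-Mead',options=dict(initial_simplex=np.array([[.64,.05,a,.03],[.70,.05,a,.03],[.64,-.03,a,.03],[.64,.05,a+.1,.03],[.64,.05,a,.05]]),maxiter=600)) for a in(-.2,0,.2)),key=lambda r:r.fun)
print(best.x,best.fun)
x,y,a,_=best.x;c,s=np.cos(a),np.sin(a)
for n,p in dict(catch=(-85,20,154),tab=(-93,52,186),gate=(-54,67,188),bar=(-120,-35,186),piv=(-50,-35,164)).items():
    w=np.array([x+(c*p[0]-s*p[1])/1e3,y+(s*p[0]+c*p[1])/1e3,p[2]/1e3]);print(n,w.round(4),[proj(f,w).round(1) for f in fs.values()])
E
python3 fit.py
```

```text
scene [ 222  172  118   98 3109] [276.86780315 226.19363139]
[[ 0.65360232 -0.07858334  0.14      ]]
side [ 171  150   97   77 2898] [222.3636991  194.00069013]
[[0.60418971 0.04547649 0.14      ]]
[ 0.62508819 -0.01591142  0.14946066  0.0262814 ] 106.07699584960938
catch [ 0.5381 -0.0088  0.154 ] [array([[265.5, 197.6]]), array([[244.8, 184.1]])]
tab [0.5254 0.0217 0.186 ] [array([[268.5, 185.8]]), array([[246.2, 183.3]])]
gate [0.5617 0.0423 0.188 ] [array([[279.4, 187.1]]), array([[234.3, 185. ]])]
bar [ 0.5116 -0.0684  0.186 ] [array([[249.5, 196.7]]), array([[256.2, 167.7]])]
piv [ 0.5809 -0.058   0.164 ] [array([[265.5, 208.5]]), array([[236.6, 171.2]])]
```

Call:
{"method": "servo_tool", "body": {"xyz": [[0,0,-0.01],[0,0,-0.01],[0,0,-0.01],[0,0,-0.01],[0,0,-0.01],[0,0,-0.01],[0,0,-0.01],[0,0,-0.01]], "yaw": [-0.168,-0.168,-0.168,-0.168,-0.168,-0.168,-0.168,-0.168], "hand": 255, "newtons": 20}}

```text
t: 1.1
eef_pos: [0.2482, -0.6274, 0.311]
tool_rot: [0.65, 0.76, 0.0, -0.001]
wrist_force: [-0.1, -0.5, -0.8]
grip_width: 0.003
```

Call:
{"method": "servo_tool", "body": {"xyz": [[0.038,0.023,0],[0.038,0.023,0],[0.038,0.023,0],[0.038,0.023,0],[0.038,0.023,0],[0.038,0.023,0],[0.038,0.023,0],[0.038,0.023,0]], "yaw": [0,0,0,0,0,0,0,0]}}

```text
t: 2.1
eef_pos: [0.3851, -0.298, 0.3111]
tool_rot: [0.652, 0.758, -0.0, -0.0]
wrist_force: [1.1, 1.0, 0.7]
grip_width: 0.002
```

Call:
{"method": "servo_tool", "body": {"xyz": [[0.037,0.023,0],[0.037,0.023,0],[0.037,0.023,0],[0.037,0.023,0],[0.037,0.023,0],[0.037,0.023,0],[0,0,0],[0,0,0]], "yaw": [0,0,0,0,0,0,0,0]}}

```text
t: 3.1
eef_pos: [0.4878, -0.0602, 0.3109]
tool_rot: [0.652, 0.758, -0.001, -0.0]
wrist_force: [-0.5, -1.2, 0.8]
grip_width: -0.002
```

```bash
cat >> h.py <<'E'
CX,CY,CA=0.62509,-0.01591,0.14946
def case2w(p):
    c,s=np.cos(CA),np.sin(CA);p=np.array(p)/1e3;return np.array([CX+c*p[0]-s*p[1],CY+s*p[0]+c*p[1],p[2]])
def w2case(w):
    c,s=np.cos(CA),np.sin(CA);d=np.array(w)-[CX,CY,0];return 1e3*np.array([c*d[0]+s*d[1],-s*d[0]+c*d[1],d[2]])
def wrist():
    s=read_state();f=grab_frame('wrist');T=np.eye(4);T[:3,:3]=Ro.from_quat(s['tool_rot']).as_matrix();T[:3,3]=s['eef_pos']
    W=T@np.array(f['T_tool_cam']);f['R']=W[:3,:3].T;f['t']=-W[:3,:3].T@W[:3,3];return f
E
python3 - <<'E'
from h import *
import pickle
f=wrist();pickle.dump(f,open('w1.pkl','wb'));save(f,'w1.png')
print(np.array(f['T_tool_cam']).round(3)); print(w2case(read_state()['eef_pos']))
for n,p in dict(catch=(-85,20,154),tab=(-93,52,186),rib=(-93,74,200),gate=(-54,67,188),bar=(-120,-35,186),piv=(-50,-35,164)).items(): print(n,proj(f,case2w(p)).round(0))
E
```

```text
[[-0.001 -0.953 -0.301  0.077]
 [ 1.    -0.001  0.     0.001]
 [-0.    -0.301  0.953 -0.14 ]
 [ 0.     0.     0.     1.   ]]
[-142.5259623   -23.8526401   310.92226876]
catch [[310. 129.]]
tab [[310.  96.]]
rib [[315.  68.]]
gate [[357.  78.]]
bar [[277. 190.]]
piv [[343. 183.]]
```

View pics/w1.png

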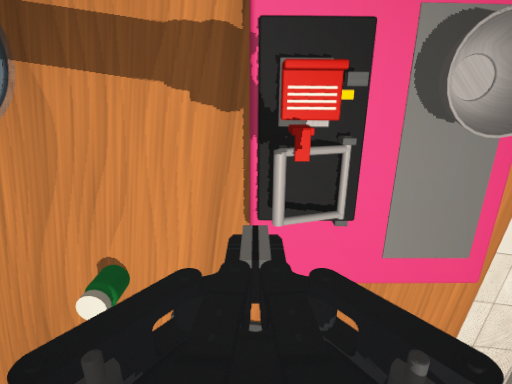

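The wrist view shows the pad centre at (312,92), the rib at v≈65, the gate at (358,78) and the bar at (279,187). All are within a few pixels of the predictions, so the pose is good. I'll go above the pad next.

Call:
{"method": "servo_tool", "body": {"xyz": [[0.021,0.0125,0],[0.021,0.0125,0],[0.021,0.0125,0],[0.02,0.012,0],[0,0,0.03],[0,0,0.03],[0,0,0.03],[0,0,0]], "yaw": [0,0,0,0,0,0,0,0]}}

```text
t: 4.15
eef_pos: [0.5231, 0.028, 0.2192]
tool_rot: [0.653, 0.757, -0.002, -0.002]
wrist_force: [0.7, 0.5, 0.3]
grip_width: 0.001
```

```bash
python3 -c "
from h import *
s=read_state();print(w2case(s['eef_pos']),s['wrist_force'])"
```

```text
[-94.300758    58.60784732 219.24779555] [0.73773599 0.54460143 0.31111622]
```

Call:
{"method": "servo_tool", "body": {"xyz": [[0,0,0.003],[0,0,0.003],[0,0,0.003],[0,0,0.003],[0,0,0.003],[0,0,0.002],[0,0,0.001],[0,0,0]], "yaw": [0,0,0,0,0,0,0,0]}}

```text
t: 5.15
eef_pos: [0.5247, 0.03, 0.2033]
tool_rot: [0.652, 0.758, -0.0, -0.0]
wrist_force: [-0.4, 0.6, 1.1]
grip_width: 0.003
```

Call:
{"method": "servo_tool", "body": {"xyz": [[0,0,0.001],[0,0,0.001],[0,0,0.001],[0,0,0.001],[0,0,0.001],[0,0,0],[0,0,0],[0,0,0]], "yaw": [0,0,0,0,0,0,0,0]}}

```text
t: 6.15
eef_pos: [0.5248, 0.0301, 0.1984]
tool_rot: [0.652, 0.758, 0.0, 0.0]
wrist_force: [0.7, 0.2, -0.0]
grip_width: -0.005
```

Call:
{"method": "servo_tool", "body": {"xyz": [[0,0,0.001],[0,0,0.001],[0,0,0.001],[0,0,0.001],[0,0,0.001],[0,0,0.001],[0,0,0],[0,0,0]], "yaw": [0,0,0,0,0,0,0,0]}}

```text
t: 7.15
eef_pos: [0.5247, 0.03, 0.1923]
tool_rot: [0.652, 0.758, 0.0, 0.0]
wrist_force: [0.0, 0.3, 0.3]
grip_width: 0.001
```

Call:
{"method": "servo_tool", "body": {"xyz": [[0,0,0.001],[0,0,0.001],[0,0,0.001],[0,0,0.001],[0,0,0.001],[0,0,0],[0,0,0],[0,0,0]], "yaw": [0,0,0,0,0,0,0,0]}}

```text
t: 8.15
eef_pos: [0.5248, 0.03, 0.1874]
tool_rot: [0.652, 0.758, 0.0, 0.0]
wrist_force: [-0.1, 0.4, -0.8]
grip_width: -0.001
```

Call:
{"method": "servo_tool", "body": {"xyz": [[0,0,0.001],[0,0,0.001],[0,0,0.001],[0,0,0.001],[0,0,0.001],[0,0,0],[0,0,0],[0,0,0]], "yaw": [0,0,0,0,0,0,0,0]}}

```text
t: 9.15
eef_pos: [0.5248, 0.0302, 0.1825]
tool_rot: [0.652, 0.758, 0.0, 0.0]
wrist_force: [-2.3, 0.6, 5.1]
grip_width: -0.001
```

Call:
{"method": "servo_tool", "body": {"xyz": [[0,0,0.001],[0,0,0.001],[0,0,0.001],[0,0,0.001],[0,0,0],[0,0,0],[0,0,0],[0,0,0]], "yaw": [0,0,0,0,0,0,0,0]}}

```text
t: 10.15
eef_pos: [0.5249, 0.0303, 0.1789]
tool_rot: [0.652, 0.758, 0.0, 0.0]
wrist_force: [-2.7, -0.1, 7.5]
grip_width: -0.001
```

```bash
python3 -c "
from h import *
for i in range(4):
  s=read_state();print(w2case(s['eef_pos']),s['wrist_force']); grab_frame('side')"
```

```text
[-92.22941833  60.63029628 178.86877428] [-2.66369558 -0.09191217  7.51138686]
[-92.21184163  60.63684432 178.89491466] [-2.41121726  0.66390306  9.15902383]
[-92.26132964  60.61421295 178.83179907] [-1.98091747  0.3358875   7.64453104]
[-92.22981305  60.59903199 178.87651544] [-2.23549117  0.79355293  8.42479643]
```

Call:
{"method": "servo_tool", "body": {"xyz": [[0,0,0.001],[0,0,0.001],[0,0,0],[0,0,0],[0,0,0],[0,0,0],[0,0,0],[0,0,0]], "yaw": [0,0,0,0,0,0,0,0]}}

```text
t: 11.35
eef_pos: [0.5249, 0.0304, 0.1771]
tool_rot: [0.652, 0.758, 0.0, 0.0]
wrist_force: [-3.3, -0.0, 9.8]
grip_width: 0.002
```

```bash
python3 -c "
from h import *
for i in range(4):
  s=read_state();print(w2case(s['eef_pos']),s['wrist_force']); grab_frame('side')"
```

```text
[-92.18084108  60.67788714 177.1315291 ] [-3.30419342e+00 -4.33503076e-03  9.77098092e+00]
[-92.18558666  60.68844836 177.14676521] [-3.67419011 -0.09615437 10.13014542]
[-92.18629493  60.67883858 177.11315788] [-3.34797024e+00 -9.71833214e-03  1.02893891e+01]
[-92.19732241  60.66747117 177.12642886] [-3.23632647 -0.29123702  9.66951091]
```

Call:
{"method": "servo_tool", "body": {"xyz": [[0.001,0,0],[0.001,0,0],[0.001,0,0],[0.001,0,0],[0.001,0,0],[0.001,0,0],[0.001,0,0],[0.001,0,0]], "yaw": [0,0,0,0,0,0,0,0]}}

```text
t: 12.55
eef_pos: [0.5241, 0.0358, 0.177]
tool_rot: [0.653, 0.758, -0.001, 0.001]
wrist_force: [-1.7, -4.2, 9.4]
grip_width: -0.002
```

```bash
python3 -c "
from h import *
s=read_state();print(w2case(s['eef_pos']),Ro.from_euler('z',CA).inv().apply(s['wrist_force']))"
```

```text
[-92.15519727  66.17149328 177.01076186] [-2.28719238 -3.88720487  9.42240318]
```

Call:
{"method": "servo_tool", "body": {"xyz": [[0.001,0,0],[0.001,0,0],[0.001,0,0],[0.001,0,0],[0.001,0,0],[0,0,0],[0,0,0],[0,0,0]], "yaw": [0,0,0,0,0,0,0,0]}}

```text
t: 13.55
eef_pos: [0.5234, 0.0407, 0.177]
tool_rot: [0.653, 0.758, -0.001, 0.001]
wrist_force: [-1.7, -4.4, 9.3]
grip_width: -0.002
```

```bash
python3 -c "
from h import *
s=read_state();print(w2case(s['eef_pos']),Ro.from_euler('z',CA).inv().apply(s['wrist_force']))"
```

```text
[-92.14647783  71.16730714 177.00852086] [-2.30332594 -4.10461561  9.28234695]
```

Call:
{"method": "servo_tool", "body": {"xyz": [[0.001,0,0],[0.001,0,0],[0.001,0,0],[0.001,0,0],[0.001,0,0],[0.001,0,0],[0.001,0,0],[0.001,0,0]], "yaw": [0,0,0,0,0,0,0,0]}}

```text
t: 14.55
eef_pos: [0.5223, 0.0483, 0.177]
tool_rot: [0.653, 0.758, -0.001, 0.002]
wrist_force: [-1.9, -5.2, 9.0]
grip_width: 0.001
```

```bash
python3 -c "
from h import *
s=read_state();print(w2case(s['eef_pos']),Ro.from_euler('z',CA).inv().apply(s['wrist_force']))"
```

```text
[-92.09965932  78.78490434 176.98624358] [-2.6916122  -4.8393297   8.98998933]
```

Call:
{"method": "servo_tool", "body": {"xyz": [[0.001,0,0],[0.001,0,0],[0.001,0,0],[0.001,0,0],[0.001,0,0],[0.001,0,0],[0.001,0,0],[0.001,0,0]], "yaw": [0,0,0,0,0,0,0,0]}}

```text
t: 15.55
eef_pos: [0.5212, 0.056, 0.177]
tool_rot: [0.653, 0.758, -0.001, 0.002]
wrist_force: [-2.2, -5.6, 9.3]
grip_width: -0.0
```

```bash
python3 -c "
from h import *
s=read_state();print(w2case(s['eef_pos']),Ro.from_euler('z',CA).inv().apply(s['wrist_force']))"
```

```text
[-92.03281626  86.57431328 176.97146749] [-3.0320756  -5.16549875  9.29375051]
```

Call:
{"method": "servo_tool", "body": {"xyz": [[0.001,0,0],[0.001,0,0],[0.001,0,0],[0.001,0,0],[0.001,0,0],[0.001,0,0],[0,0,0],[0,0,0]], "yaw": [0,0,0,0,0,0,0,0]}}

```text
t: 16.55
eef_pos: [0.5209, 0.0612, 0.1771]
tool_rot: [0.653, 0.757, -0.001, 0.002]
wrist_force: [-0.4, -5.8, 8.6]
grip_width: 0.005
```

```bash
python3 -c "
from h import *
s=read_state();print(w2case(s['eef_pos']),Ro.from_euler('z',CA).inv().apply(s['wrist_force']))"
```

```text
[-91.50522045  91.78597083 177.09912219] [-1.23971407 -5.64718991  8.59864452]
```

Call:
{"method": "servo_tool", "body": {"xyz": [[0.001,0,0],[0.001,0,0],[0.001,0,0],[0,0,0],[0,0,0],[0,0,0],[0,0,0],[0,0,0]], "yaw": [0,0,0,0,0,0,0,0]}}

```text
t: 17.55
eef_pos: [0.5209, 0.0615, 0.1769]
tool_rot: [0.654, 0.757, -0.002, 0.004]
wrist_force: [0.0, -11.2, 9.6]
grip_width: 0.005
```

```bash
python3 -c "
from h import *
s=read_state();print(w2case(s['eef_pos']),Ro.from_euler('z',CA).inv().apply(s['wrist_force']))"
```

```text
[-91.49110856  92.05705399 176.91951029] [ -1.63845756 -11.07352021   9.56898646]
```

The end stop is reached: force rises to 11 N with no further travel. I'll ease off and let the pad up.

Call:
{"method": "servo_tool", "body": {"xyz": [[-0.002,0,0],[0,0,-0.004],[0,0,-0.005],[0,0,-0.006],[0,0,-0.02],[0,0,-0.03],[0,0,-0.03],[0,0,-0.02]], "yaw": [0,0,0,0,0,0,0,0]}}

```text
t: 18.55
eef_pos: [0.5197, 0.0654, 0.292]
tool_rot: [0.652, 0.758, 0.0, 0.0]
wrist_force: [1.0, 0.4, -0.6]
grip_width: -0.002
```

Call:
{"method": "servo_tool", "body": {"xyz": [[-0.04,-0.009,0],[-0.04,-0.009,0],[-0.04,-0.009,0],[-0.04,-0.009,0],[0,0,0],[0,0,0],[0,0,0],[0,0,0]], "yaw": [0,0,0,0,0,0,0,0], "hand": 110}}

```text
t: 19.55
eef_pos: [0.5078, -0.0968, 0.2913]
tool_rot: [0.651, 0.759, 0.0, 0.0]
wrist_force: [0.2, -0.3, 0.1]
grip_width: 0.572
```

```bash
python3 - <<'E'
from h import *
import pickle
f=wrist();pickle.dump(f,open('w2.pkl','wb'));save(f,'w2.png')
s=read_state();print(w2case(s['eef_pos']),s['wrist_force'],s['grip_width'])
for n,p in dict(tab=(-93,52,186),tabopen=(-93,75,186),gate=(-54,67,188),bar=(-120,-35,186),piv=(-50,-35,164)).items(): print(n,proj(f,case2w(p)).round(0))
E
```

```text
[-128.08724593  -62.77524573  291.3549574 ] [-0.00500418  0.85899981 -0.00887047] 0.5681451629087781
tab [[299.  44.]]
tabopen [[301.  11.]]
gate [[352.  23.]]
bar [[263. 154.]]
piv [[337. 150.]]
```

View pics/w2.png

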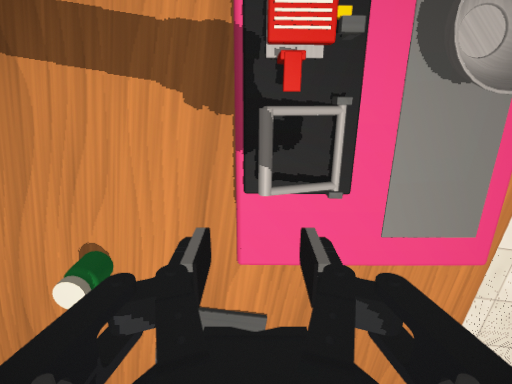

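The tab sits open: the yellow nub at (345,11) is now beyond the gate at (353,23), and the bolt at (292,70) is clear of the latch arm. The bar centre is at (266,150), within 2 mm of prediction. I'll go down around the bar.

Call:
{"method": "servo_tool", "body": {"xyz": [[0.015,0.005,0],[0.014,0.0045,0],[0,0,0.02],[0,0,0.025],[0,0,0.025],[0,0,0.02],[0,0,0],[0,0,0]], "yaw": [0,0,0,0,0,0,0,0]}}

```text
t: 20.6
eef_pos: [0.5134, -0.067, 0.2022]
tool_rot: [0.652, 0.758, 0.001, 0.001]
wrist_force: [-0.1, -0.4, 0.3]
grip_width: 0.571
```

Call:
{"method": "servo_tool", "body": {"xyz": [[0,0,0.005],[0,0,0.005],[0,0,0.005],[0,0,0.005],[0,0,0.005],[0,0,0.005],[0,0,0.004],[0,0,0]], "yaw": [0,0,0,0,0,0,0,0]}}

```text
t: 21.6
eef_pos: [0.5125, -0.0679, 0.167]
tool_rot: [0.652, 0.758, -0.0, -0.0]
wrist_force: [-0.0, 0.0, -0.6]
grip_width: 0.566
```

Call:
{"method": "servo_tool", "body": {"xyz": [[0,0,0],[0,0,0],[0,0,0],[0,0,0],[0,0,0],[0,0,0],[0,0,0],[0,0,0]], "yaw": [0,0,0,0,0,0,0,0], "hand": 255, "newtons": 20}}

```text
t: 22.6
eef_pos: [0.5125, -0.0679, 0.1675]
tool_rot: [0.652, 0.758, -0.0, -0.0]
wrist_force: [-4.5, -0.5, 5.8]
grip_width: 0.131
```

```bash
python3 - <<'E'
from h import *
s=read_state();print(w2case(s['eef_pos']),s['wrist_force'],s['grip_width']*85)
E
```

```text
[-119.07609531  -34.69537202  167.46805077] [-4.45239967 -0.47482165  5.82293547] 11.13040987559372
```

Gripped at about 11 mm on the 12 mm bar. Now I'll follow the arc to θ≈0.6.

Call:
{"method": "servo_tool", "body": {"xyz": [[0,0.002,-0.005],[0,0.002,-0.005],[0,0.003,-0.005],[0,0.003,-0.0045],[0,0.0035,-0.0045],[0,0.0035,-0.004],[0,0.004,-0.004],[0,0.004,-0.0035]], "yaw": [0,0,0,0,0,0,0,0]}}

```text
t: 23.6
eef_pos: [0.5335, -0.0649, 0.2031]
tool_rot: [0.652, 0.758, -0.004, -0.003]
wrist_force: [-15.1, -2.1, 10.4]
grip_width: 0.128
```

```bash
python3 - <<'E'
from h import *
s=read_state();print(w2case(s['eef_pos']),s['wrist_force'],s['grip_width']*85)
f=grab_frame('side'); save({'frame':cv2.resize(f['frame'][130:230,180:310],None,fx=4,fy=4)},'s3.png')
E
```

```text
[-97.85760262 -34.8067176  203.07755195] [-15.05808687  -2.11710687  10.3992782 ] 10.862195233570004
```

View pics/s3.png

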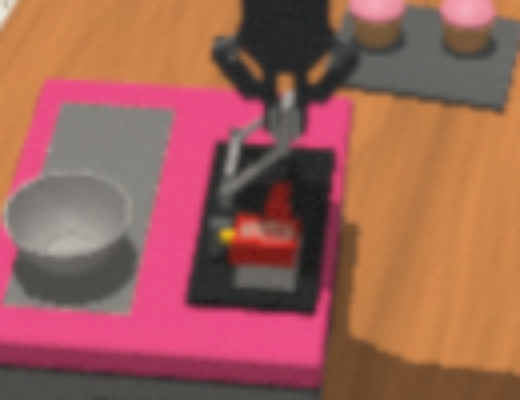

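The latch is rising in the grip at about (285,120) and the tab is still open. The force is radially outward, so my arc is slightly too tight. I'll correct outward as I continue.

Call:
{"method": "servo_tool", "body": {"xyz": [[0,0.0025,-0.0045],[0,0.0035,-0.0042],[0,0.005,-0.0027],[0,0.005,-0.0025],[0,0.0052,-0.0018],[0,0.0053,-0.0015],[0,0.0055,-0.001],[0,0.0055,-0.0005]], "yaw": [0,0,0,0,0,0,0,0]}}

```text
t: 24.65
eef_pos: [0.5753, -0.0587, 0.2219]
tool_rot: [0.652, 0.758, 0.0, 0.001]
wrist_force: [-3.1, -1.4, 2.3]
grip_width: 0.132
```

```bash
python3 - <<'E'
from h import *
s=read_state();print(w2case(s['eef_pos']),s['wrist_force'],s['grip_width']*85)
E
```

```text
[-55.56234584 -34.86511004 221.94251695] [-3.13927201 -1.40223873  2.26745335] 11.198113135491399
```

Call:
{"method": "servo_tool", "body": {"xyz": [[0,0.003,0],[0,0.003,0],[0,0.0025,0],[0,0,0],[0,0,0],[0,0,0],[0,0,0],[0,0,0]], "yaw": [0,0,0,0,0,0,0,0]}}

```text
t: 25.65
eef_pos: [0.5832, -0.0574, 0.2216]
tool_rot: [0.652, 0.758, 0.0, 0.0]
wrist_force: [1.4, -3.0, 1.6]
grip_width: 0.128
```

Call:
{"method": "servo_tool", "body": {"xyz": [[0,0,0],[0,0,0],[0,0,0],[0,0,0],[0,0,0],[0,0,0],[0,0,0],[0,0,0]], "yaw": [0,0,0,0,0,0,0,0], "hand": 130}}

```text
t: 26.65
eef_pos: [0.5829, -0.0573, 0.2215]
tool_rot: [0.652, 0.758, 0.0, 0.0]
wrist_force: [-0.2, -0.6, -0.8]
grip_width: 0.489
```

Call:
{"method": "servo_tool", "body": {"xyz": [[0,0,-0.01],[0,0,-0.02],[0,0,-0.03],[0,0,-0.03],[0,0,-0.03],[0,0,-0.02],[0,0,0],[0,0,0]], "yaw": [0,0,0,0,0,0,0,0]}}

```text
t: 27.65
eef_pos: [0.5825, -0.0573, 0.3608]
tool_rot: [0.652, 0.758, -0.0, -0.0]
wrist_force: [0.0, -0.0, 0.5]
grip_width: 0.49
```

```bash
python3 - <<'E'
from h import *
s=read_state();print(w2case(s['eef_pos']),s['wrist_force'],s['grip_width']*85)
f=grab_frame('side'); a=cv2.resize(f['frame'][130:230,180:310],None,fx=4,fy=4)
for th in (0,1.15,1.25,1.35):
  for y in(-3,-67): print(th,((proj(f,case2w((-50-73.4*np.cos(.305+th),y,162+73.4*np.sin(.305+th))))-[180,130])*4).round(0))
save({'frame':a},'s4.png')
E
```

```text
[-48.32322419 -34.61822285 360.80516235] [ 0.03155072 -0.03182809  0.48417722] 41.611572849455115
0 [[302. 176.]]
0 [[308. 130.]]
1.15 [[231. 126.]]
1.15 [[239.  80.]]
1.25 [[223. 125.]]
1.25 [[231.  79.]]
1.35 [[214. 124.]]
1.35 [[223.  79.]]
```

View pics/s4.png

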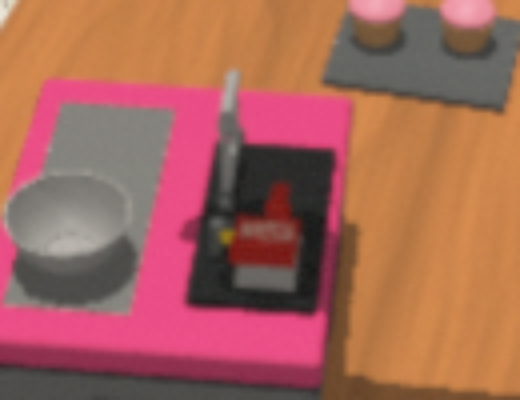

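The latch stands near upright, with the bar at (230,72)-(229,126) in the crop, which reads as about 1.2 to 1.25 rad. The tab is open, with the nub at (227,237). That margin is thin, so I'll nudge the bar to its stop with shut fingers.

Call:
{"method": "servo_tool", "body": {"xyz": [[0,-0.025,0],[0,-0.025,0],[0,0,0.03],[0,0,0.035],[0,0,0.035],[0,0,0.03],[0,0,0.005],[0,0,0]], "yaw": [0,0,0,0,0,0,0,0], "hand": 255}}

```text
t: 28.7
eef_pos: [0.5336, -0.0646, 0.2267]
tool_rot: [0.652, 0.758, 0.0, -0.0]
wrist_force: [0.5, -0.4, 0.2]
grip_width: -0.003
```

Call:
{"method": "servo_tool", "body": {"xyz": [[0,0.005,0],[0,0.005,0],[0,0.005,0],[0,0.003,0],[0,0.002,0],[0,0.002,0],[0,0.002,0],[0,0,0]], "yaw": [0,0,0,0,0,0,0,0]}}

```text
t: 29.7
eef_pos: [0.5573, -0.0611, 0.2265]
tool_rot: [0.652, 0.758, 0.0, -0.0]
wrist_force: [0.2, 0.4, 0.0]
grip_width: -0.004
```

```bash
python3 - <<'E'
from h import *
s=read_state();print(w2case(s['eef_pos']),s['wrist_force'],s['grip_width']*85)
E
```

```text
[-73.78026457 -34.57490571 226.48504918] [0.15482372 0.40897703 0.04590989] -0.3583438939682866
```

Call:
{"method": "servo_tool", "body": {"xyz": [[0,0.001,0],[0,0.001,0],[0,0.001,0],[0,0.001,0],[0,0.001,0],[0,0.001,0],[0,0.001,0],[0,0.001,0]], "yaw": [0,0,0,0,0,0,0,0]}}

```text
t: 30.7
eef_pos: [0.5649, -0.06, 0.2265]
tool_rot: [0.652, 0.758, -0.0, -0.0]
wrist_force: [-1.0, 0.2, 0.9]
grip_width: 0.002
```

Call:
{"method": "servo_tool", "body": {"xyz": [[0,0.001,0],[0,0.001,0],[0,0.001,0],[0,0.001,0],[0,0.001,0],[0,0.001,0],[0,0,0],[0,0,0]], "yaw": [0,0,0,0,0,0,0,0]}}

```text
t: 31.7
eef_pos: [0.5694, -0.0593, 0.2264]
tool_rot: [0.652, 0.758, -0.002, -0.001]
wrist_force: [-6.8, -1.2, 4.7]
grip_width: -0.004
```

7 N against a hinge that needs about 1 N means the stop is reached. I'll retreat.

Call:
{"method": "servo_tool", "body": {"xyz": [[0,-0.01,0],[0,-0.02,0],[0,-0.02,0],[0,0,-0.03],[0,0,-0.04],[0,0,-0.04],[0,0,0],[0,0,0]], "yaw": [0,0,0,0,0,0,0,0]}}

```text
t: 32.7
eef_pos: [0.5213, -0.0666, 0.336]
tool_rot: [0.652, 0.758, -0.0, 0.0]
wrist_force: [-0.8, 0.1, -0.2]
grip_width: -0.001
```

```bash
python3 - <<'E'
from h import *
s=read_state();print(w2case(s['eef_pos']),s['wrist_force'])
f=grab_frame('side'); save({'frame':cv2.resize(f['frame'][130:230,180:310],None,fx=4,fy=4)},'s5.png')
E
```

```text
[-110.18289806  -34.66049548  335.96731116] [-0.76113706  0.14365861 -0.17805052]
```

View pics/s5.png

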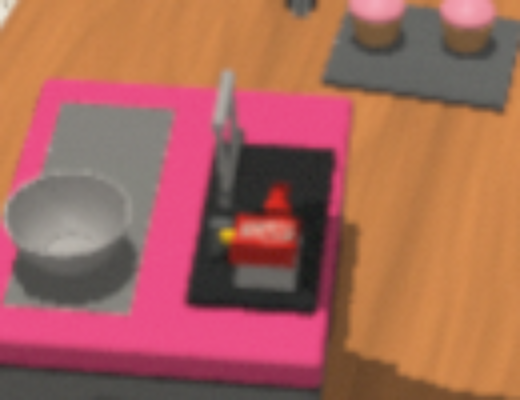

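The bar now runs (226,74)-(218,126), which matches about 1.3 to 1.35 rad. The tab is still open, the bowl hasn't moved and the gripper is clear. I'll hand it in.

```bash
python3 -c "
from cell import ticket;print(ticket.job_done())"
```

```text
the job is handed in; nothing more can be done
None
```

I unlocked the carrier and handed the job in at about 33 s of the 67 s allowed. No verdict is reported.

- **Tab:** I pressed the pad down about 7 mm with shut fingers at about 10 N. Still holding it down, I slid it to the end stop, where the push reached about 11 N, and let it up. The later pictures show it clicked open, with the yellow nub past the gate.
- **Latch:** I pinched the bar at 20 N and carried it up along its arc. Partway up, my arc was a little too tight and the wrist force rose to about 18 N. The tab was already open by then, and I widened the path.
- **Final angle:** After I let go, the picture put the latch at only about 1.2 rad, while the arm's own position suggested 1.3. I pushed the bar to its stop with shut fingers, reaching about 8 N, and backed away.

**Last checks:** The final picture puts the latch at about 1.3–1.35 rad and the tab open. The bowl is in place, the gripper is clear, and the wrist force is near zero. I didn't check the cakes, jar and spatula after the end; the arm's path stayed clear of them.

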